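Trip test and reset of a jeweller's bench cut-out

ROBOT

A 6-joint arm with a two-finger parallel gripper is mounted at the origin on the work surface. World frame = base frame: x ahead of the robot, y to its left, z up, the work surface at z = 0. Lengths are in m, angles in rad, forces in N, time in s.
With the tool pointing down it reaches from about 0.35 to 0.875 m from the base axis. Payload 4.2 kg.
Tool frame: the origin (TCP) lies between the finger pads; the fingertips stand 22 mm ahead of it and the grasp point (between the pads) lies 3 mm ahead of it; z points along the fingers, y is the line along which they close (so a half turn about z gives the same grasp; the last joint's range is limited). The gripper opens to 85 mm and grips with 20 to 120 N. Pads are 22 mm wide; open, the fingers measure 114 mm over their backs; the gripper's body (76 mm by 85 mm) begins 54 mm behind the grasp point. The pads swing forward as they close: fully open they stand 13 mm farther back than shut.
Start: joints at [1.57, 0.385, 0.008, 0, -1.194, -0.259], TCP at [0.161, 0.604, 0.253] pointing down, gripper open.
Joint ranges: [-3.14, 3.14], [-1.21, 2.06], [-1.07, 1.41], [-3.16, 2.05], [-2.99, -0.16], [-3.1, 3.1]. Speed limits (rad/s): [2.79, 2.79, 3.14, 3.14, 3.14, 3.14].

INTERFACE

Orientations are given as a rotation vector (axis times angle).
In Python, from plant import r gives the robot as it stands.
- The arm moves only by the shell command python3 drive.py FILE [FORCE], which reads ROWS from the file FILE. ROWS is a JSON list of rows, 1 to 5 of them, each an object with the fields aperture (the opening from 0.0 (shut) to 1.0 (fully open)), x, y, z (the shift in m), drx, dry, drz (a rotation vector in rad); a field left out counts as zero (the opening has to be given); each row is the pose to reach, as a shift and turn from the pose commanded when the command began, along the tool's axes at that moment; what a row does not reach only later rows make up. A row lasts 1/12 s, in which the tool goes at most 0.0417 m and 0.125 rad, less where a joint would pass 70% of its speed; a pose out of reach is approached as far as the arm can. The fingers move at their own pace and stop on an object; FORCE is the grip in N (left out, the last holds). Time passes only in rows, so rows that do not move let the fingers close. It prints the time, the measured TCP pose, the force, the opening and the grip force at its end. Input that does not fit is refused with a message, and nothing moves.
- r.read_state(): the state, without advancing time (a new reading comes with each control period).
- r.camera(name): name is "scene" or "top" or "wrist"; returns the picture (420x560x3 uint8, red, green, blue); there is no depth.
- r.calibration(name): a dict with "fx", "fy", "cx", "cy" (pixels), "position" and "orientation" of the camera in the world; the wrist camera has in their place "tool_from_camera" (4x4, takes a point from camera to tool coordinates, whose origin is the TCP and whose axes are the flange's). Camera axes: x right, y down, z forward; pixel columns grow to the right and rows downward; lengths in m; the calibration is good to about 2 mm. A picture is of the moment at which its call begins: read the wrist's pose just before it. calibration takes no time and is no camera call.
- r.finish_job(): hands the job in; it is judged then, once.
The state is a dict: "time_s": time; "joint_positions": joint angles; "dq": joint speeds; "tau": joint torques, N m; "ee_pos": TCP position; "ee_rot": TCP orientation; "wrist_force": force on the tool from outside, world axes, zero at the start; "moment": the same for the moment, N m; "width": opening from 0.0 (shut) to 1.0 (fully open); "grip_force": force on a finger pad.
Only numpy, scipy, OpenCV 4.12 (cv2) and the standard library are available. Lean on these libraries where they do the work, as an engineer would, in place of code of your own. Each camera call takes 0.05 s, during which the arm holds its last target. There are 200 camera calls.

TASK

Check the bench's safety cut-out: press the round test button on the grey box so that its lever drops, then lift the lever back up until it stays up. Then take the slim metal stylus out of the wooden stand and, with it, reach through the round hole in the box's top and push the reset button at the bottom of the hole fully down; finish still gripping the stylus and holding the button down, the lever up. Leave everything else where it is.

Things in the scene. Friction and masses are not known exactly. Their poses are not given: they have to be found in the camera images.
- unit: Grey box of the cut-out, fixed, 130 (x) x 200 (y) x 80 (z) mm, left or right of the stand. Origin: centre of its underside, on the bench. On its top: the lever at the middle of its -x edge (facing the robot) between two black cheeks 18 mm high and 42 mm wide overall, the round test button towards +x and +y, the 17 mm reset hole towards +x and -y.
- test_top (a point): Centre of the top face of the round metal test button, 24 mm across, in a black collar 34 mm across and 6 mm high; the face stands 16 mm above the box's top. Press straight down.
- test (a joint): Travel of the test button in m: 0 out, 0.007 fully down (spring, 1.2 N at first to 4 N fully down; springs back). From about 0.003 on it tips the lever over.
- lever (a joint): Angle of the lever in rad about the box's y axis: 0 up (leaning 0.25 rad from upright towards the box's +x, on its stop), upright at 0.25, 1.6 dropped (pointing to the box's -x, out over the edge, 0.22 rad above level). By its own weight (50 g) it falls to the nearer end: below 0.25 back to up, above it down.
- lever_grip (a point): Centre of the black grip at the lever's end, a cylinder 16 mm across and 26 mm long along the box's y, on a steel arm 8 mm thick, 70 mm from the hinge axis. It can be pinched over its ends (26 mm) and turns between the fingers. Up: 152 mm above the bench; dropped: 99 mm, 50 mm out from the box.
- lever_hinge (a point): Point on the lever's hinge axis, in the lever's middle plane; fixed to the box, 4 mm above its top and 47 mm to -x of its centre.
- reset_mouth (a point): Centre of the round 17 mm reset hole, level with the box's top (80 mm above the bench). The hole goes straight down.
- reset_top (a point): Centre of the top of the recessed black reset button, 15 mm across, 30 mm below the hole's mouth when not pressed.
- reset (a joint): Travel of the reset button in m: 0 out, 0.006 fully down (spring, 1.5 N at first to 5 N fully down; springs back).
- stand: Wooden stand block, fixed, 70 (x) x 200 (y) x 70 (z) mm, origin at the centre of its underside. Three holes 9 mm across, 64 mm deep, at y = -60, 0 and 60 mm on its top, each with a tool standing upright; which tool is in which hole varies.
- stylus: Plain metal stylus, 140 mm long, 40 to 85 g: shank 7 mm across, 60 mm long; flange 20 mm across, 4 mm thick; cylindrical handle 16 mm across, 76 mm long. Slimmest and tallest of the three tools. Origin at the shank's free end (tip), z towards the handle. At first upright, shank in its hole, flange on the stand, handle's end 150 mm above the bench. Lift it 65 mm to clear the hole.
- stylus_grip (a point): Point on the axis of the stylus' handle, 110 mm from the tip, 30 mm below the handle's end.
- graver: Bystander in the stand: a tool with a dark wooden bulb handle 30 mm across and 52 mm tall, on the same 7 mm shank. Origin at its lower tip, z up.
- punch: Bystander in the stand: a short steel punch with a square head 18 mm wide and 30 mm tall, on the same 7 mm shank. Origin at its lower tip, z up.
- jar: Bystander: amber jar with a metal cap, 40 mm across, 60 mm tall, between box and stand. Origin at the centre of its underside.
- hammer: Bystander: hammer 220 mm long lying at the left side. Origin under it.
- bench_block: Bystander: square steel block 60 x 60 x 22 mm beyond the box and stand. Origin at the centre of its underside.
- dish: Bystander: small white bowl 70 mm across, 30 mm tall, beyond the box and stand. Origin at the centre of its underside.
- mandrel: Bystander: upright tapered steel mandrel, 32 mm across at the foot, 110 mm tall, beyond the box and stand. Origin at the centre of its underside.

How it is judged:
By the outcome, as a careful person would: the job done as asked, in the order asked, and still so for the second after the job is handed in, while the arm keeps its last pose, push and grip.
It also fails if it takes over 72 s, if anything falls off the work surface, if the arm or the gripper's body presses on something with over 40 N, if the wrist force passes 120 N, or if a joint passes its speed limit or range.

## Working session

There is one attempt and no reset: what is moved stays moved. The work goes in short steps, Python scripts to look and compute and a shell command to move; the robot and the scene stay as the last step left them, time stands still between calls to the robot, and variables do not carry over. Pictures are saved under pics/ and viewed, at most 10 in all, crops included, and the job is handed in when it is done.

```bash
ls; mkdir -p pics
python3 - <<'E'
from plant import r
import cv2,numpy as np
s=r.read_state();print(s)
for n in("scene","top","wrist"):
    im=r.camera(n);cv2.imwrite(f"pics/{n}0.png",im[:,:,::-1]);print(n,r.calibration(n))
E
```

```text
drive.py
pics
plant.py
{'time_s': 0.0, 'joint_positions': array([ 1.56959076e+00,  3.85567393e-01,  6.60666246e-03, -5.01330280e-04,
       -1.19395956e+00, -2.58619840e-01]), 'dq': array([-0.0016364 , -0.00012193, -0.00078017,  0.00047226,  0.00237812,
        0.00249498]), 'tau': array([-1.47500683e-03, -3.92289948e+01,  1.88399452e+01,  4.18600515e+00,
       -4.61585078e-03, -4.90221964e-06]), 'ee_pos': array([0.16039915, 0.60351537, 0.25220712]), 'ee_rot': array([ 3.11293351e+00, -4.06993008e-01, -2.97442162e-04]), 'wrist_force': array([ 0.15020222, -0.34622529, -0.30491308]), 'moment': array([ 0.03950893, -0.03371586, -0.00592171]), 'grip_force': 0.0, 'width': 1.0013723088249298}
scene {'fx': 405.97724459668206, 'fy': 405.97724459668206, 'cx': 275.5469349558411, 'cy': 209.5178788211203, 'position': array([1.31955322, 0.1483912 , 0.57277439]), 'orientation': array([-1.58261015, -1.72681217,  0.93142534])}
top {'fx': 489.372013675842, 'fy': 489.372013675842, 'cx': 282.04933476645715, 'cy': 215.91534134123114, 'position': array([0.42354701, 0.08996065, 1.16389718]), 'orientation': array([-1.98509598,  2.24571271, -0.22305966])}
wrist {'fx': 362.10968841602516, 'fy': 362.10968841602516, 'cx': 278.54231972145203, 'cy': 209.49747664296325, 'tool_from_camera': array([[ 6.01330834e-04, -9.63631631e-01, -2.67233454e-01,
         6.81618190e-02],
       [ 9.99999750e-01,  4.80146287e-04,  5.18821773e-04,
        -1.40049186e-04],
       [-3.71641920e-04, -2.67233699e-01,  9.63631679e-01,
        -1.19915428e-01],
       [ 0.00000000e+00,  0.00000000e+00,  0.00000000e+00,
         1.00000000e+00]])}
```

View pics/scene0.png

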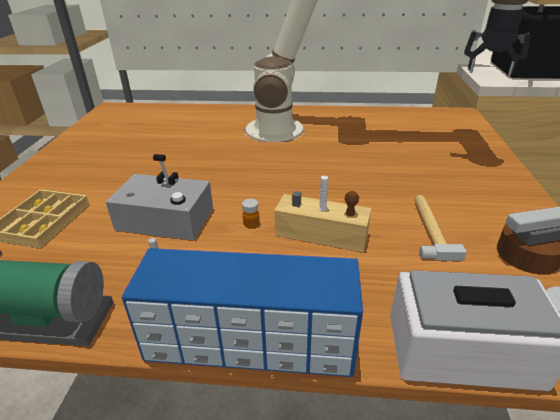

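View pics/top0.png

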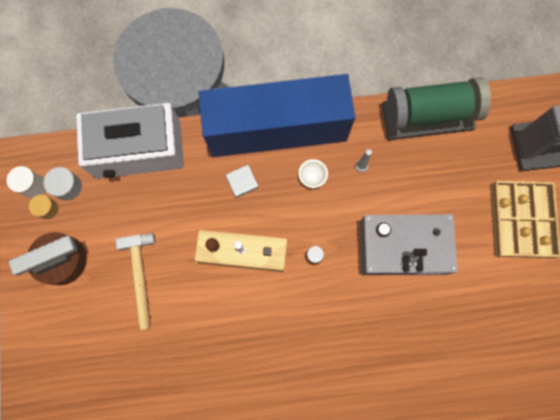

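The scene view shows the box on the left, with its lever up at (160,158), test button at (178,198) and reset hole at (130,194). The stylus is at (324,178–210), in the middle hole. In the top view the box spans about (364–456, 214–274). I'll enlarge these next.

```bash
cat > h.py <<'E'
from plant import r
import numpy as np,cv2
from scipy.spatial.transform import Rotation as R
def cam(n,s=None):
    c=r.calibration(n);K=np.array([[c['fx'],0,c['cx']],[0,c['fy'],c['cy']],[0,0,1]])
    if n=='wrist':
        T=np.eye(4);T[:3,:3]=R.from_rotvec(s['ee_rot']).as_matrix();T[:3,3]=s['ee_pos'];T=T@c['tool_from_camera']
        return K,T[:3,:3],T[:3,3]
    return K,R.from_rotvec(c['orientation']).as_matrix(),np.array(c['position'])
def ray(C,p): 
    K,M,o=C;d=M@np.linalg.solve(K,[p[0],p[1],1.]);return o,d
def atz(C,p,z):
    o,d=ray(C,p);return o+d*(z-o[2])/d[2]
def tri(obs):
    A=np.zeros((3,3));b=np.zeros(3)
    for C,p in obs:
        o,d=ray(C,p);d=d/np.linalg.norm(d);P=np.eye(3)-np.outer(d,d);A+=P;b+=P@o
    x=np.linalg.solve(A,b)
    return x,[np.linalg.norm(np.cross(x-ray(C,p)[0],ray(C,p)[1]/np.linalg.norm(ray(C,p)[1]))) for C,p in obs]
def proj(C,X):
    K,M,o=C;v=K@(M.T@(np.array(X)-o));return v[:2]/v[2]
def tool(X,s=None):  # shift in tool axes from present TCP to X
    s=s or r.read_state();return R.from_rotvec(s['ee_rot']).inv().apply(np.array(X)-s['ee_pos'])
E
python3 - <<'E'
import cv2,numpy as np
t=cv2.imread('pics/top0.png');s=cv2.imread('pics/scene0.png')
f=lambda im,x,y:cv2.resize(im[y:y+75,x:x+100],None,fx=4,fy=4,interpolation=cv2.INTER_CUBIC)
a=np.vstack([np.hstack([f(t,360,207),f(s,110,150)]),np.hstack([f(t,192,210),f(s,275,170)])])
cv2.imwrite('pics/comp.png',a)
E
```

```text
(no output)
```

View pics/comp.png

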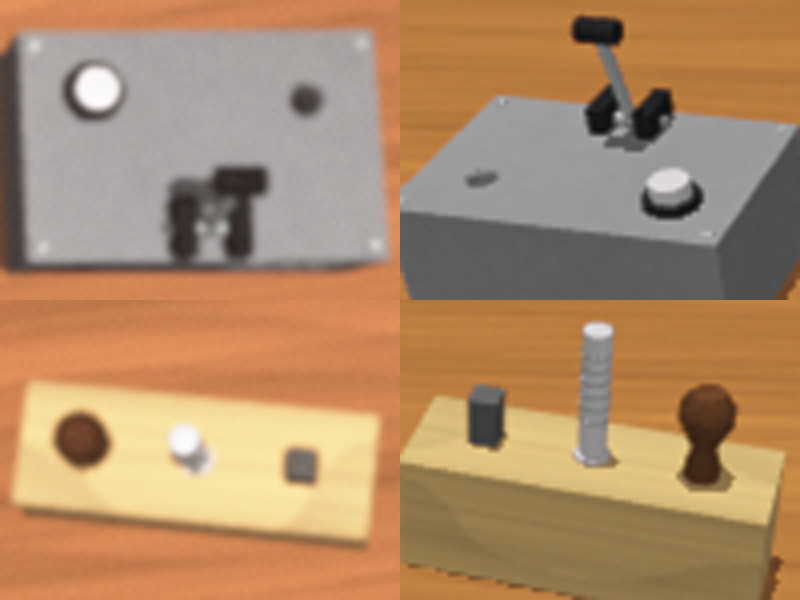

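Composite, in enlarged pixels. Top view:
- test face (97,90)
- reset hole (306,99)
- lever grip (241,181)
- screws (35,45), (361,43), (42,246), (376,244)
- stylus end (184,439)

Scene view:
- test face (669,180)
- reset hole (482,179)
- lever grip (598,30)
- stylus end (598,329)

Run:
```python
from h import *
T=cam('top');S=cam('scene')
t=lambda u,v,ox,oy:(ox+u/4-.4,oy+v/4-.4)
P={'test':(t(97,90,360,207),t(669-400,180,110,150),.096),'reset':(t(306,99,360,207),t(82,179,110,150),.08),
'lever':(t(241,181,360,207),t(198,30,110,150),.152),'sty':(t(184,139,192,210),t(198,29,275,170),.15)}
for k,(a,b,z) in P.items():
    x,e=tri([(T,a),(S,b)]);print(k,x.round(4),np.round(e,4),'top@z',atz(T,a,z).round(4),'scene@z',atz(S,b,z).round(4))
sc=[atz(T,t(*p,360,207),.08)[:2] for p in((35,45),(361,43),(42,246),(376,244))]
print(np.round(sc,4),np.mean(sc,0)); d=sc[0]-sc[1];print('yaw',np.arctan2(-d[0],d[1])); d=sc[2]-sc[3];print('yaw',np.arctan2(-d[0],d[1]))
st=[atz(T,t(*p,192,210),.07)[:2] for p in((28,82),(380,114),(365,242),(14,203))]
print(np.round(st,4),np.mean(st,0)); d=st[0]-st[1];print('yaw',np.arctan2(-d[0],d[1]))
print(R.from_rotvec(r.read_state()['ee_rot']).as_matrix().round(3))
```

```text
test [ 0.5836 -0.1543  0.0945] [0.0013 0.0013] top@z [ 0.583  -0.1527  0.096 ] scene@z [ 0.5857 -0.1547  0.096 ]
reset [ 0.5664 -0.273   0.0795] [0.0011 0.0011] top@z [ 0.5659 -0.2717  0.08  ] scene@z [ 0.5669 -0.2739  0.08  ]
lever [ 0.5183 -0.207   0.1525] [0.0008 0.0008] top@z [ 0.5181 -0.2063  0.152 ] scene@z [ 0.5171 -0.2083  0.152 ]
sty [0.5807 0.1676 0.1495] [0.0005 0.0005] top@z [0.5806 0.168  0.15  ] scene@z [0.5816 0.1671 0.15  ]
[[ 0.6152 -0.1259]
 [ 0.5937 -0.3084]
 [ 0.5027 -0.1119]
 [ 0.4812 -0.2951]] [ 0.54818376 -0.21031051]
yaw -0.11715335096865105
yaw -0.1170391308484104
[[0.6363 0.2587]
 [0.5935 0.0627]
 [0.5229 0.08  ]
 [0.5687 0.2725]] [0.58036242 0.1684848 ]
yaw -0.21494117358016052
[[ 0.966 -0.257 -0.   ]
 [-0.257 -0.966 -0.002]
 [ 0.     0.002 -1.   ]]
```

Two views agree within about 1 mm. The box is yawed −0.117 rad and the stand −0.215 rad. Next I move over the test button with the fingers shut.

```bash
R1='' ; echo '[{"aperture":0, "x":0.14, "y":0.144}, {"aperture":0, "x":0.14, "y":0.144}, {"aperture":0, "x":0.14, "y":0.144}, {"aperture":0, "x":0.14, "y":0.144}, {"aperture":0, "x":0.14, "y":0.144}]' > next.json && python3 drive.py next.json 30
echo '[{"aperture":0, "x":0.14, "y":0.144}, {"aperture":0, "x":0.14, "y":0.144}, {"aperture":0, "x":0.14, "y":0.144}, {"aperture":0, "x":0.14, "y":0.144}, {"aperture":0, "x":0.14, "y":0.144}]' > next.json && python3 drive.py next.json
echo '[{"aperture":0, "x":0.14, "y":0.144}, {"aperture":0, "x":0.14, "y":0.144}, {"aperture":0, "x":0.14, "y":0.144}, {"aperture":0, "x":0.14, "y":0.144}, {"aperture":0, "x":0.14, "y":0.144}]' > next.json && python3 drive.py next.json
echo '[{"aperture":0, "x":0.10, "y":0.103, "drz":-0.1}, {"aperture":0, "x":0.10, "y":0.103, "drz":-0.143}, {"aperture":0, "x":0.10, "y":0.103, "drz":-0.143}, {"aperture":0, "x":0.10, "y":0.103, "drz":-0.143}, {"aperture":0, "x":0.10, "y":0.103, "drz":-0.143}]' > next.json && python3 drive.py next.json
python3 - <<'E'
from h import *
s=r.read_state();im=r.camera('wrist');cv2.imwrite('pics/w1.png',im[:,:,::-1])
C=cam('wrist',s);print(s['ee_pos'],s['ee_rot'],s['time_s'])
for X in([.5836,-.1543,.0945],[.5664,-.273,.0795],[.5183,-.207,.1525]):print(proj(C,X))
E
```

```text
time_s: 0.57
ee_pos: [0.2594, 0.4261, 0.253]
ee_rot: [3.114, -0.407, -0.0]
wrist_force: [0.1, -0.0, 0.3]
width: 0.297
grip_force: 0.0
time_s: 0.98
ee_pos: [0.3575, 0.2512, 0.2533]
ee_rot: [3.115, -0.408, -0.0]
wrist_force: [0.4, 0.5, 0.7]
width: -0.001
grip_force: 0.0
time_s: 1.4
ee_pos: [0.456, 0.0762, 0.2533]
ee_rot: [-3.115, 0.408, -0.0]
wrist_force: [-1.0, 0.8, 0.1]
width: -0.001
grip_force: 0.0
time_s: 1.82
ee_pos: [0.527, -0.0499, 0.2524]
ee_rot: [3.135, -0.191, -0.002]
wrist_force: [1.4, -0.0, 0.2]
width: 0.005
grip_force: 0.0
[ 0.52698677 -0.04994344  0.25239893] [ 3.13486646e+00 -1.91290784e-01 -1.55500496e-03] 1.8167
[409.160788   107.94194326]
[555.54703182 111.58615427]
[528.19755535 204.40097261]
```

View pics/w1.png

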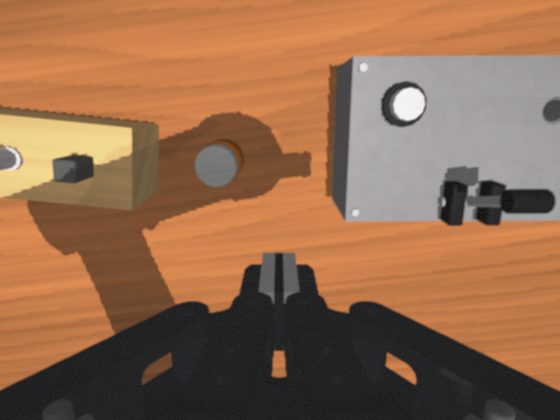

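Wrist view: test face at (407,104), predicted (409,108), and lever grip at (528,201), predicted (528,204). They agree to about 3 mm. I'll refine once I'm above the button.

Run:
```python
from h import *
s=r.read_state();C=cam('wrist',s);print(atz(C,(407,104),.096),tool([.584,-.154,.15],s))
```

```text
[ 0.58568617 -0.15063062  0.096     ] [0.07045025 0.09770199 0.10231175]
```

```bash
echo '[{"aperture":0, "x":0.07, "y":0.098}, {"aperture":0, "x":0.07, "y":0.098}, {"aperture":0, "x":0.07, "y":0.098}, {"aperture":0, "x":0.07, "y":0.098, "z":0.04}, {"aperture":0, "x":0.07, "y":0.098, "z":0.06}]' > next.json && python3 drive.py next.json
echo '[{"aperture":0}, {"aperture":0}]' > next.json && python3 drive.py next.json
python3 - <<'E'
from h import *
s=r.read_state();im=r.camera('wrist');cv2.imwrite('pics/w2.png',im[:,:,::-1])
C=cam('wrist',s);print(s['ee_pos'],s['ee_rot'],s['time_s'])
for X in([.5836,-.1543,.0945],[.5664,-.273,.0795],[.5183,-.207,.1525],[s['ee_pos'][0],s['ee_pos'][1],.096]):print(proj(C,X))
E
```

```text
time_s: 2.28
ee_pos: [0.5831, -0.1525, 0.1905]
ee_rot: [-3.134, 0.188, 0.004]
wrist_force: [-1.2, -0.1, -1.7]
width: -0.002
grip_force: 0.0
time_s: 2.45
ee_pos: [0.5831, -0.1515, 0.1926]
ee_rot: [3.136, -0.181, -0.004]
wrist_force: [0.6, -0.2, 1.4]
width: 0.001
grip_force: 0.0
[ 0.58313035 -0.1514735   0.19264332] [ 3.13572583 -0.18136782 -0.00436921] 2.45
[282.69973205 219.64321606]
[460.64120863 217.89344918]
[398.87214976 360.89219573]
[278.32865326 221.56158625]
```

View pics/w2.png

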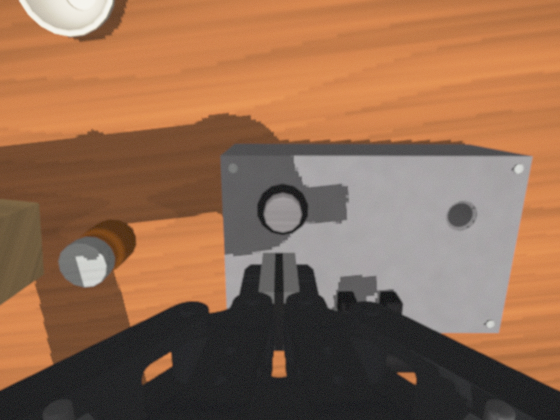

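Wrist view from above: test face at (283,212), predicted (283,220), so it lies about 3 mm further in +x. Reset hole is at (461,215.5). Pressing now.

```bash
python3 - <<'E'
from h import *
s=r.read_state();C=cam('wrist',s);print(atz(C,(283,212),.096),atz(C,(461,215.5),.08),tool([.586,-.154,.118],s))
E
echo '[{"aperture":0, "x":0.003, "y":0.002, "z":0.03}, {"aperture":0, "x":0.003, "y":0.002, "z":0.05}, {"aperture":0, "x":0.003, "y":0.002, "z":0.068}, {"aperture":0, "x":0.003, "y":0.002, "z":0.072}, {"aperture":0, "x":0.003, "y":0.002, "z":0.074}]' > next.json && python3 drive.py next.json
echo '[{"aperture":0, "z":0.002}, {"aperture":0, "z":0.004}, {"aperture":0, "z":0.006}, {"aperture":0, "z":0.007}, {"aperture":0, "z":0.007}]' > next.json && python3 drive.py next.json
```

```text
[ 0.58999817 -0.15505661  0.096     ] [ 0.56927688 -0.27387314  0.08      ] [0.00191296 0.00227601 0.07644365]
time_s: 2.92
ee_pos: [0.5872, -0.1539, 0.1205]
ee_rot: [3.136, -0.181, 0.002]
wrist_force: [0.4, -0.5, 1.0]
width: 0.006
grip_force: 0.0
time_s: 3.33
ee_pos: [0.5878, -0.1543, 0.1135]
ee_rot: [-3.136, 0.183, -0.006]
wrist_force: [1.9, 0.5, 2.8]
width: 0.001
grip_force: 1.4
```

```bash
echo '[{"aperture":0, "z":0.001}, {"aperture":0, "z":0.002}, {"aperture":0, "z":0.003}, {"aperture":0, "z":0.003}, {"aperture":0, "z":0.003}]' > next.json && python3 drive.py next.json
python3 - <<'E'
from h import *
im=r.camera('scene');cv2.imwrite('pics/s2.png',cv2.resize(im[140:240,90:240,::-1],None,fx=4,fy=4,interpolation=cv2.INTER_CUBIC))
E
```

```text
time_s: 3.75
ee_pos: [0.5878, -0.1544, 0.1111]
ee_rot: [3.136, -0.182, 0.005]
wrist_force: [-0.4, 2.7, 8.9]
width: -0.004
grip_force: 4.3
```

View pics/s2.png

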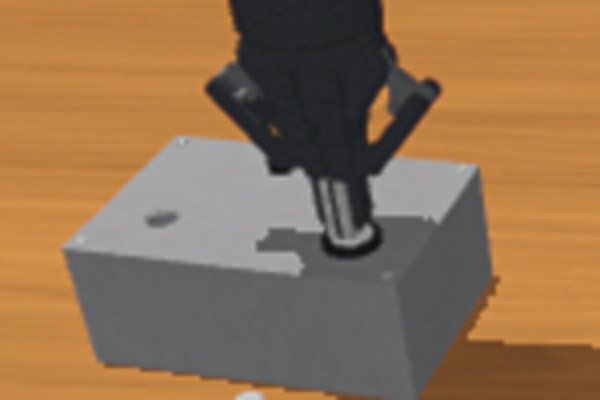

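The button is fully down at 8.9 N, and the lever is hidden behind the gripper. I'll retreat and look for the lever in its dropped position.

```bash
echo '[{"aperture":0, "z":-0.04}, {"aperture":0, "z":-0.08}, {"aperture":0.6, "z":-0.1}, {"aperture":0.6, "x":-0.04, "y":0.015, "z":-0.1}, {"aperture":0.6, "x":-0.08, "y":0.03, "z":-0.1}]' > next.json && python3 drive.py next.json
echo '[{"aperture":0.6, "x":-0.067, "y":0.03}, {"aperture":0.6, "x":-0.067, "y":0.03}, {"aperture":0.6, "x":-0.067, "y":0.03}, {"aperture":0.6, "x":-0.067, "y":0.03}, {"aperture":0.6, "x":-0.067, "y":0.03}]' > next.json && python3 drive.py next.json
python3 - <<'E'
from h import *
s=r.read_state();im=r.camera('wrist');C=cam('wrist',s);t=r.camera('top')
a=np.hstack([cv2.resize(im,(400,300)),cv2.resize(t[215:290,350:450],(400,300),interpolation=cv2.INTER_CUBIC)])
w=im[150:360,150:430];a=np.vstack([a,np.hstack([cv2.resize(w,(400,300),interpolation=cv2.INTER_CUBIC),np.zeros((300,400,3),np.uint8)])])
cv2.imwrite('pics/w3.png',a[:,:,::-1])
print(s['ee_pos'],s['ee_rot'],s['time_s'],proj(C,[.4345,-.1975,.099]))
E
```

```text
time_s: 4.22
ee_pos: [0.5054, -0.1744, 0.2094]
ee_rot: [-3.136, 0.182, -0.0]
wrist_force: [-1.0, -0.6, -0.5]
width: 0.42
grip_force: 0.0
time_s: 4.63
ee_pos: [0.4353, -0.1966, 0.2091]
ee_rot: [3.136, -0.184, -0.001]
wrist_force: [-0.6, -0.6, -0.9]
width: 0.6
grip_force: 0.0
[ 0.43533472 -0.19658839  0.20911896] [ 3.13611000e+00 -1.84055958e-01 -1.17538316e-03] 4.6333 [279.93818218 216.78173793]
```

View pics/w3.png

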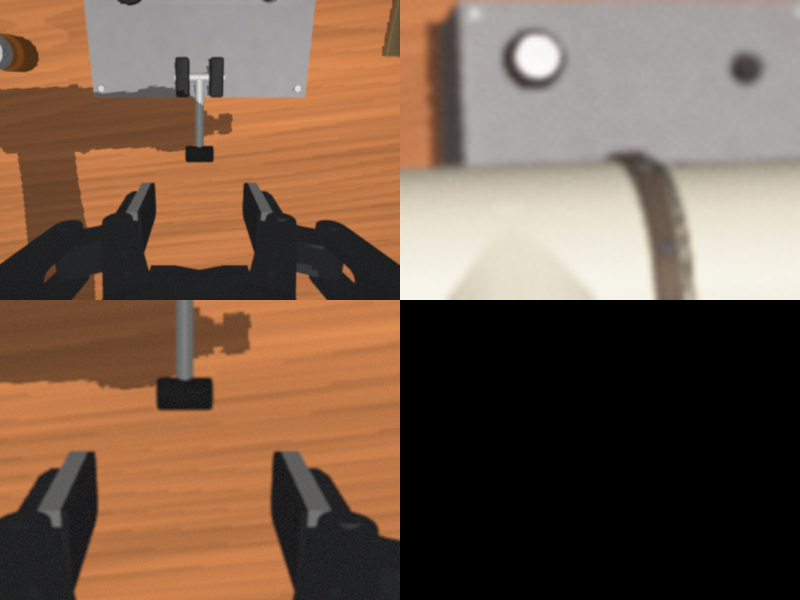

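The lever is down, with its grip at (279.5,215) in the wrist view against (280,217) predicted. That's about 1 mm off, and the apparent size agrees with z≈0.099. I'll go down and pinch it.

```bash
echo '[{"aperture":0.6, "x":0.001, "y":0.001, "z":0.04}, {"aperture":0.6, "x":0.001, "y":0.001, "z":0.08}, {"aperture":0.6, "x":0.001, "y":0.001, "z":0.104}, {"aperture":0.6, "x":0.001, "y":0.001, "z":0.107}, {"aperture":0.6, "x":0.001, "y":0.001, "z":0.107}]' > next.json && python3 drive.py next.json 30
echo '[{"aperture":0.2}, {"aperture":0.2}, {"aperture":0.2}, {"aperture":0.2}, {"aperture":0.2}]' > next.json && python3 drive.py next.json 30
python3 - <<'E'
from h import *
im=r.camera('wrist');cv2.imwrite('pics/w4.png',im[100:400,100:460,::-1])
th=np.linspace(1.6,0,9);p=.07*np.c_[np.sin(.25-th),np.cos(.25-th)];print((p-p[0]).round(4))
print(r.read_state()['ee_pos'])
E
```

```text
time_s: 5.15
ee_pos: [0.4364, -0.1973, 0.1008]
ee_rot: [3.136, -0.182, -0.007]
wrist_force: [-0.3, 0.0, 1.3]
width: 0.604
grip_force: 0.0
time_s: 5.57
ee_pos: [0.4381, -0.1974, 0.104]
ee_rot: [3.136, -0.182, 0.008]
wrist_force: [0.9, 3.9, 5.7]
width: 0.294
grip_force: 32.3
[[0.     0.    ]
 [0.0044 0.0133]
 [0.0114 0.0254]
 [0.0206 0.0359]
 [0.0317 0.0443]
 [0.0443 0.0504]
 [0.0578 0.0539]
 [0.0718 0.0546]
 [0.0856 0.0525]]
[ 0.43814108 -0.19744821  0.10400136]
```

View pics/w4.png

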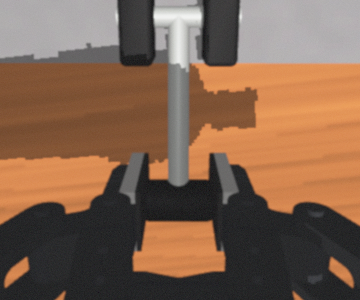

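The grip is pinched at 25 mm opening. I'll swing it up along its arc.

```bash
echo '[{"aperture":0.2, "x":0.002, "z":-0.007}, {"aperture":0.2, "x":0.0044, "z":-0.0133}, {"aperture":0.2, "x":0.0075, "z":-0.0195}, {"aperture":0.2, "x":0.0114, "z":-0.0254}, {"aperture":0.2, "x":0.0158, "z":-0.031}]' > next.json && python3 drive.py next.json
echo '[{"aperture":0.2, "x":0.0048, "z":-0.0049}, {"aperture":0.2, "x":0.010, "z":-0.0093}, {"aperture":0.2, "x":0.0159, "z":-0.0133}, {"aperture":0.2, "x":0.022, "z":-0.0166}, {"aperture":0.2, "x":0.0285, "z":-0.0194}]' > next.json && python3 drive.py next.json
echo '[{"aperture":0.2, "x":0.0065, "z":-0.002}, {"aperture":0.2, "x":0.0135, "z":-0.0035}, {"aperture":0.2, "x":0.0205, "z":-0.0042}, {"aperture":0.2, "x":0.0275, "z":-0.0042}, {"aperture":0.2, "x":0.034, "z":-0.0035}]' > next.json && python3 drive.py next.json
echo '[{"aperture":0.2, "x":0.006, "z":0.0013}, {"aperture":0.2, "x":0.007, "z":0.0016}, {"aperture":0.2, "x":0.007, "z":0.0016}]' > next.json && python3 drive.py next.json
```

```text
time_s: 6.03
ee_pos: [0.4507, -0.199, 0.1331]
ee_rot: [-3.135, 0.184, 0.007]
wrist_force: [-0.1, 3.8, -4.7]
width: 0.299
grip_force: 29.7
time_s: 6.45
ee_pos: [0.4784, -0.2023, 0.1529]
ee_rot: [-3.135, 0.184, 0.009]
wrist_force: [-3.2, 5.3, 0.5]
width: 0.294
grip_force: 29.4
time_s: 6.87
ee_pos: [0.5141, -0.2065, 0.1574]
ee_rot: [-3.136, 0.183, 0.002]
wrist_force: [-1.6, 5.1, 2.7]
width: 0.294
grip_force: 29.2
time_s: 7.12
ee_pos: [0.5219, -0.2074, 0.156]
ee_rot: [3.136, -0.182, 0.0]
wrist_force: [-1.2, 4.7, 3.3]
width: 0.294
grip_force: 29.3
```

```bash
echo '[{"aperture":0.2, "x":0.0015, "z":0.0005}, {"aperture":0.2, "x":0.003, "z":0.0008}, {"aperture":0.2, "x":0.003, "z":0.0008}]' > next.json && python3 drive.py next.json
echo '[{"aperture":0.55}, {"aperture":0.55}, {"aperture":0.55, "z":-0.02}, {"aperture":0.55, "z":-0.05}, {"aperture":0.55, "z":-0.08}]' > next.json && python3 drive.py next.json
echo '[{"aperture":0.55, "x":-0.03}, {"aperture":0.55, "x":-0.03}, {"aperture":0.55, "x":-0.03}]' > next.json && python3 drive.py next.json
python3 - <<'E'
from h import *
s=r.read_state();im=r.camera('wrist');t=r.camera('scene')
a=np.hstack([cv2.resize(im,(400,300)),cv2.resize(t[140:215,100:200],(400,300),interpolation=cv2.INTER_CUBIC)])
cv2.imwrite('pics/w5.png',a[:,:,::-1])
C=cam('wrist',s);print(s['ee_pos'],s['ee_rot'],proj(C,[.5675,-.2735,.08])*[400/560,300/420],proj(C,[.5183,-.207,.1525])*[400/560,300/420])
print('to stylus',tool([.5807,.1676,.21],s))
E
```

```text
time_s: 7.37
ee_pos: [0.5247, -0.2078, 0.1553]
ee_rot: [3.136, -0.183, 0.001]
wrist_force: [-0.9, 5.2, 3.3]
width: 0.292
grip_force: 29.3
time_s: 7.78
ee_pos: [0.5236, -0.2085, 0.2344]
ee_rot: [3.135, -0.184, -0.004]
wrist_force: [0.8, -0.7, -0.0]
width: 0.554
grip_force: 0.0
time_s: 8.03
ee_pos: [0.4936, -0.2048, 0.235]
ee_rot: [3.135, -0.184, 0.003]
wrist_force: [0.3, -0.6, -0.4]
width: 0.554
grip_force: 0.0
[ 0.49359542 -0.20484243  0.23499669] [ 3.13547621e+00 -1.83981482e-01  2.60788744e-03] [257.69675114  64.6103933 ] [197.91349474 134.41651112]
to stylus [ 0.04290657 -0.38008917  0.02483261]
```

View pics/w5.png

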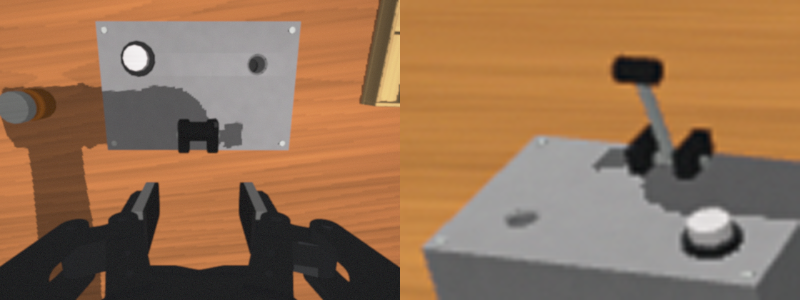

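The lever is up and staying there, at the same scene position as at the start. The reset hole appears at (258,64) against (257.7,64.6) predicted, so its position is confirmed. I'll go to the stylus.

```bash
echo '[{"aperture":0.5, "x":0.022, "y":-0.19}, {"aperture":0.5, "x":0.022, "y":-0.19}, {"aperture":0.5, "x":0.022, "y":-0.19}, {"aperture":0.5, "x":0.022, "y":-0.19}, {"aperture":0.5, "x":0.022, "y":-0.19}]' > next.json && python3 drive.py next.json
echo '[{"aperture":0.4, "x":0.021, "y":-0.19}, {"aperture":0.4, "x":0.021, "y":-0.19}, {"aperture":0.4, "x":0.021, "y":-0.19}, {"aperture":0.4, "x":0.021, "y":-0.19}, {"aperture":0.4, "x":0.021, "y":-0.19, "z":0.01}]' > next.json && python3 drive.py next.json
echo '[{"aperture":0.4}, {"aperture":0.4}]' > next.json && python3 drive.py next.json
python3 - <<'E'
from h import *
s=r.read_state();im=r.camera('wrist');cv2.imwrite('pics/w6.png',im[:,:,::-1])
C=cam('wrist',s);print(s['ee_pos'],s['ee_rot'],proj(C,[.5807,.1676,.15]),tool([.5807,.1676,.123],s))
E
```

```text
time_s: 8.55
ee_pos: [0.5397, -0.0151, 0.2333]
ee_rot: [3.136, -0.18, 0.0]
wrist_force: [0.6, -0.9, 0.4]
width: 0.496
grip_force: 0.0
time_s: 8.97
ee_pos: [0.5838, 0.1724, 0.2248]
ee_rot: [-3.135, 0.178, -0.007]
wrist_force: [1.2, 0.0, 0.7]
width: 0.402
grip_force: 0.0
time_s: 9.13
ee_pos: [0.5816, 0.1696, 0.2218]
ee_rot: [3.134, -0.179, -0.004]
wrist_force: [0.3, -0.7, 0.3]
width: 0.4
grip_force: 0.0
[0.58157038 0.16955233 0.22182533] [ 3.13428581 -0.1794942  -0.00402061] [281.79429137 236.05451011] [-0.00040134  0.00181047  0.09883105]
```

View pics/w6.png

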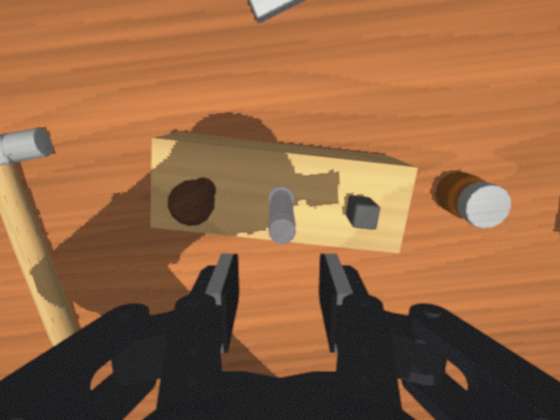

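The stylus end is at (282.5,231), about 2 mm further in +x than predicted, and it's clear of its neighbours. I'll go down and grip it.

```bash
echo '[{"aperture":0.4, "x":0.001, "y":0.0015, "z":0.03}, {"aperture":0.4, "x":0.001, "y":0.0015, "z":0.06}, {"aperture":0.4, "x":0.001, "y":0.0015, "z":0.085}, {"aperture":0.4, "x":0.001, "y":0.0015, "z":0.098}, {"aperture":0.4, "x":0.001, "y":0.0015, "z":0.098}]' > next.json && python3 drive.py next.json 70
echo '[{"aperture":0}, {"aperture":0}, {"aperture":0}, {"aperture":0}, {"aperture":0}]' > next.json && python3 drive.py next.json 70
echo '[{"aperture":0, "z":-0.02}, {"aperture":0, "z":-0.04}, {"aperture":0, "z":-0.06}, {"aperture":0, "z":-0.08}, {"aperture":0, "z":-0.08}]' > next.json && python3 drive.py next.json
```

```text
time_s: 9.6
ee_pos: [0.5804, 0.1641, 0.1224]
ee_rot: [3.132, -0.187, -0.01]
wrist_force: [-0.6, -0.1, -0.3]
width: 0.399
grip_force: 0.0
time_s: 10.02
ee_pos: [0.5825, 0.1666, 0.1269]
ee_rot: [-3.135, 0.183, -0.002]
wrist_force: [0.3, 0.6, -1.4]
width: 0.17
grip_force: 68.1
time_s: 10.43
ee_pos: [0.5845, 0.1674, 0.2112]
ee_rot: [-3.132, 0.181, -0.014]
wrist_force: [0.3, -0.2, -0.5]
width: 0.17
grip_force: 68.9
```

Gripped at 69 N with the shank out of the hole; the tip is about 116 mm below the TCP. I'll raise it and carry it over the box.

```bash
echo '[{"aperture":0, "z":-0.03}, {"aperture":0, "z":-0.06}, {"aperture":0, "x":0.003, "y":0.03, "z":-0.06}, {"aperture":0, "x":0.006, "y":0.07, "z":-0.06}, {"aperture":0, "x":0.009, "y":0.11, "z":-0.06}]' > next.json && python3 drive.py next.json
echo '[{"aperture":0, "x":0.003, "y":0.04}, {"aperture":0, "x":0.006, "y":0.08}, {"aperture":0, "x":0.009, "y":0.12}, {"aperture":0, "x":0.012, "y":0.16}, {"aperture":0, "x":0.015, "y":0.19}]' > next.json && python3 drive.py next.json
echo '[{"aperture":0, "x":0.003, "y":0.04}, {"aperture":0, "x":0.006, "y":0.08}, {"aperture":0, "x":0.009, "y":0.11}, {"aperture":0, "x":0.012, "y":0.137}, {"aperture":0, "x":0.012, "y":0.137}]' > next.json && python3 drive.py next.json
echo '[{"aperture":0}, {"aperture":0}, {"aperture":0}]' > next.json && python3 drive.py next.json
python3 - <<'E'
from h import *
s=r.read_state();print(s['ee_pos'],s['ee_rot'],s['width'],tool([.5675,-.2735,.21],s))
im=r.camera('wrist').astype(int);C=cam('wrist',s)
cv2.imwrite('pics/w7.png',im[:,:,::-1].astype(np.uint8))
for l in (.03,.05,.07,.1155):
    print(l,proj(C,s['ee_pos']+R.from_rotvec(s['ee_rot']).apply([0,0,l])))
print('mouth',proj(C,[.5675,-.2735,.08]))
g=im.sum(2)//3
for v in range(90,230,8): print(v,g[v,250:310:3])
E
```

```text
time_s: 10.85
ee_pos: [0.5779, 0.0559, 0.266]
ee_rot: [-3.136, 0.179, -0.001]
wrist_force: [0.0, -1.6, -0.9]
width: 0.168
grip_force: 68.9
time_s: 11.27
ee_pos: [0.5701, -0.1369, 0.2656]
ee_rot: [3.136, -0.185, -0.001]
wrist_force: [-0.3, 1.2, -0.0]
width: 0.166
grip_force: 68.9
time_s: 11.68
ee_pos: [0.5661, -0.2759, 0.2648]
ee_rot: [3.135, -0.191, -0.002]
wrist_force: [0.6, -0.6, -1.1]
width: 0.168
grip_force: 68.9
time_s: 11.93
ee_pos: [0.567, -0.2707, 0.2657]
ee_rot: [-3.136, 0.182, 0.0]
wrist_force: [-0.2, 0.2, -0.8]
width: 0.168
grip_force: 68.9
[ 0.5669766  -0.27071556  0.26573659] [-3.13606522e+00  1.81545095e-01  2.89818488e-04] 0.16809808230071152 [0.00085237 0.00272026 0.05573569]
0.03 [278.4649761  266.53645874]
0.05 [278.45869613 249.85651578]
0.07 [278.45361907 236.37156871]
0.1155 [278.44504346 213.59430299]
mouth [281.62901875 189.97903755]
90 [152 151 153 150 149 151 150 149 148 148 147 148 145 144 134 137 136 134
 134 138]
98 [149 147 143 138 137 137 135 136 140 139 139 137 141 138 141 140 142 137
 140 140]
106 [132 132 135 133 137 136 139 140 142 141 141 142 142 14
[... 548 characters left out ...]
4  95  91  93  93  93  93  93  93  93 123 175 176 174 174
 173 175]
170 [91 93 95 94 92 92 95 95 94 93 92 97 94 93 94 97 94 93 94 91]
178 [93 92 93 92 94 95 95 95 95 89 87 86 91 94 93 94 92 96 93 93]
186 [97 93 93 92 95 96 95 85 63 30 34 35 35 69 86 92 94 92 95 96]
194 [ 96  95  95  94  97  95  96  91  79  75  77  78  76 100  98 104 124 127
 135 161]
202 [ 95  94  91  92  93  93  95  94  92  94  91 153 175 176 176 172 174 172
 176 175]
210 [ 92  93  93  93  94  92  95  96  99 105 131 170 171 174 172 172 170 171
 172 175]
218 [ 98 103 123 170 167 169 170 167  95  97  95 134 172 169 171 170 170 170
 169 175]
226 [168 170 167 172 171 171 169 162  95  97  94 124 172 171 172 171 172 173
 172 173]
```

Checked numerically: the shank shows at columns 273–283, starting at row 209, as predicted for its tip. The hole centre is near (281,188), so a shift of about 2 mm lines it up. Inserting.

```bash
echo '[{"aperture":0, "x":0.0015, "y":0.0025, "z":0.025}, {"aperture":0, "x":0.0015, "y":0.0025, "z":0.045}, {"aperture":0, "x":0.0015, "y":0.0025, "z":0.055}, {"aperture":0, "x":0.0015, "y":0.0025, "z":0.055}, {"aperture":0, "x":0.0015, "y":0.0025, "z":0.055}]' > next.json && python3 drive.py next.json
python3 - <<'E'
from h import *
s=r.read_state();C=cam('wrist',s);im=r.camera('wrist').astype(int);cv2.imwrite('pics/w8.png',im[:,:,::-1].astype(np.uint8))
print(s['ee_pos'],proj(C,[.5675,-.2735,.08]),proj(C,s['ee_pos']+[0,0,-.1155]))
g=im.sum(2)//3
for v in range(180,236,4): print(v,g[v,255:312:3])
E
```

```text
time_s: 12.4
ee_pos: [0.5685, -0.2739, 0.2111]
ee_rot: [3.136, -0.181, -0.0]
wrist_force: [-0.1, 0.4, -0.7]
width: 0.168
grip_force: 68.9
[ 0.56849788 -0.27389876  0.21107346] [277.94223625 208.90966578] [278.34340266 213.55279073]
180 [ 96  95  97  93  97  94  95  93  93  97  95  95  92  95  95 114 104  99
 159]
184 [94 93 94 97 96 94 94 96 97 94 97 95 96 96 93 93 94 93 91]
188 [93 93 95 92 93 94 93 96 97 94 92 95 98 97 95 95 94 93 92]
192 [94 94 94 95 94 95 98 96 94 96 98 96 98 96 95 95 91 96 96]
196 [94 97 94 96 93 90 83 70 69 81 92 97 95 93 96 95 95 96 94]
200 [93 93 91 94 87 48 30 29 32 29 45 89 96 94 96 97 97 95 96]
204 [95 95 94 89 77 69 35 27 32 32 69 83 91 95 93 96 95 95 97]
208 [95 94 96 88 77 79 79 81 78 78 80 75 89 92 95 94 96 97 95]
212 [94 93 96 91 82 79 83 96 97 89 78 86 91 95 95 97 95 97 96]
216 [ 92  93  95  97  91  86  89  95  96  93  86  92  96 117 173 165 126 148
 163]
220 [ 93  94  96  95  95  94  93  94  96  96  94  98 100 176 177 178 174 175
 173]
224 [ 95  94  92  95  93  97  93  93  97  94  95  97 157 173 173 173 173 174
 173]
228 [ 95  94  95  94  96  99 104 112 119 109 115 146 174 174 170 171 172 173
 172]
232 [ 93  97  96  97 120 148 152 151 151 151 148 132 161 172 170 170 172 173
 172]
```

The hole is centred at (278,207), within about 1 mm of the stylus axis. Going in.

```bash
echo '[{"aperture":0, "x":0.0003, "y":-0.0002, "z":0.01}, {"aperture":0, "x":0.0003, "y":-0.0002, "z":0.02}, {"aperture":0, "x":0.0003, "y":-0.0002, "z":0.03}, {"aperture":0, "x":0.0003, "y":-0.0002, "z":0.037}, {"aperture":0, "x":0.0003, "y":-0.0002, "z":0.04}]' > next.json && python3 drive.py next.json 90
echo '[{"aperture":0, "z":0.001}, {"aperture":0, "z":0.002}, {"aperture":0, "z":0.004}, {"aperture":0, "z":0.006}, {"aperture":0, "z":0.006}]' > next.json && python3 drive.py next.json
echo '[{"aperture":0, "z":0.001}, {"aperture":0, "z":0.002}, {"aperture":0, "z":0.003}, {"aperture":0, "z":0.003}]' > next.json && python3 drive.py next.json
```

```text
time_s: 12.87
ee_pos: [0.5676, -0.274, 0.1687]
ee_rot: [-3.135, 0.184, 0.005]
wrist_force: [0.2, -0.9, -1.1]
width: 0.164
grip_force: 87.6
time_s: 13.28
ee_pos: [0.5689, -0.2744, 0.1653]
ee_rot: [3.136, -0.183, 0.002]
wrist_force: [-0.5, 0.6, 2.1]
width: 0.164
grip_force: 87.6
time_s: 13.62
ee_pos: [0.5689, -0.2744, 0.1623]
ee_rot: [3.136, -0.183, 0.002]
wrist_force: [0.1, -0.1, 3.5]
width: 0.158
grip_force: 87.6
```

```bash
echo '[{"aperture":0, "z":0.001}, {"aperture":0, "z":0.002}, {"aperture":0, "z":0.003}, {"aperture":0, "z":0.003}]' > next.json && python3 drive.py next.json
echo '[{"aperture":0, "z":0.0005}, {"aperture":0, "z":0.001}, {"aperture":0, "z":0.001}]' > next.json && python3 drive.py next.json
```

```text
time_s: 13.95
ee_pos: [0.5692, -0.2745, 0.1606]
ee_rot: [3.135, -0.182, 0.003]
wrist_force: [-1.5, 1.1, 7.8]
width: 0.17
grip_force: 88.3
time_s: 14.2
ee_pos: [0.5694, -0.2745, 0.1605]
ee_rot: [3.135, -0.182, 0.004]
wrist_force: [-1.3, 1.3, 12.2]
width: 0.167
grip_force: 88.6
```

The button has bottomed out: the force rises to 12 N with no further travel. I'll check numerically that the lever is still up and the force holds.

```bash
echo '[{"aperture":0}, {"aperture":0}, {"aperture":0}, {"aperture":0}, {"aperture":0}]' > next.json && python3 drive.py next.json
python3 - <<'E'
from h import *
im=r.camera('scene');a=cv2.imread('pics/scene0.png')[:,:,::-1]
cv2.imwrite('pics/s9.png',im[:,:,::-1])
print(im[150:184:3,150:180:3].sum(2)//3);print(a[150:184:3,150:180:3].sum(2)//3)
d=np.abs(im.astype(int)-a).sum(2)>90;
for n,(x0,x1,y0,y1) in dict(stand=(270,375,185,250),jar=(238,264,195,230),hammer=(410,470,190,265)).items():print(n,d[y0:y1,x0:x1].mean())
E
```

```text
time_s: 14.62
ee_pos: [0.5693, -0.2745, 0.1605]
ee_rot: [3.135, -0.182, 0.004]
wrist_force: [-1.8, 2.4, 11.9]
width: 0.167
grip_force: 88.6
[[125 125 126 126 126 127 127 127 129 128]
 [130 132 129 132 132 133 130 130 128 127]
 [131  59  36  39  41  56 132 132 131 131]
 [130  65  20  22  27  67 126 127 127 128]
 [132 134 136 127 113 136 134 134 135 134]
 [129 129 130 133 117 132 134 134 135 136]
 [127 126 126 125 120 116 124 124 124 123]
 [127 128 127 129  71 114 129 130 129 128]
 [131 127 129  57  34 122 131  87  37  51]
 [164 165  87  38  20 121  78  38  22  29]
 [163 165 114  23  26 130  53  25  38 102]
 [163 163 163  68  99 161  63  20  59 162]]
[[118 119 121 120 120 120 120 122 123 123]
 [125 125 124 125 125 125 125 123 121 122]
 [126  55  35  34  40  52 126 126 126 125]
 [124  61  20  21  26  61 119 121 122 121]
 [127 128 130 122 108 130 129 129 128 129]
 [122 124 124 125 110 127 128 128 128 129]
 [121 121 120 119 114 110 119 118 118 117]
 [121 122 121 123  66 107 123 124 123 122]
 [124 121 123  53  33 115 125  82  35  48]
 [156 157  81  35  17 114  73  35  20  28]
 [156 157 108  20  22 123  49  23  35  96]
 [155 156 155  64  93 154  61  20  55 155]]
stand 0.030476190476190476
jar 0.24615384615384617
hammer 0.0
```

The lever is up, pixel for pixel. The jar region differs, perhaps from shadow, so I'll check it.

Run:
```python
import cv2
for n in('scene0','s9'):
    a=cv2.imread(f'pics/{n}.png');print(a[194:232:4,236:268:2].sum(2)//3)
```

```text
[[134 135 135 135 135 134 135 134 134 134 134 133 129 129 130 129]
 [129 127 126 126 126 130 138 149 141 133 124 126 126 126 127 126]
 [125 126 124 164 186 185 185 185 186 186 190 146 129 129 129 129]
 [129 128 129 117 147 185 187 186 187 160 107 123 132 131 131 132]
 [131 129 129 129 111 114 116 116 116 115  92 122 127 128 129 129]
 [130 129 128 103  70  64  60  61  58  62  68  67 127 129 129 128]
 [133 135 135 119  57  63  67  68  65  59  54  55 130 130 129 129]
 [122 123 124 124  49  55  55  56  57  53  52  50 124 128 129 127]
 [126 126 128 127 124  52  54  54  54  55  58  73 125 131 131 130]
 [130 130 129 129 129 130 130 130 129 129 127 125 124 120 119 120]]
[[ 83  81  83  82  83  83  83  82  83  81  81  80  78  79  76 133]
 [ 79  77  76  76  75  87 105 123 114  94  72  75  74 127 133 133]
 [ 76  76  74 159 194 193 193 192 193 194 198 152 134 135 135 135]
 [ 79  79  78 101 156 192 195 193 194 167 113 129 139 137 138 138]
 [ 79  78  79  81 115 121 123 122 122 121  98 129 133 135 135 135]
 [ 80  78  78  74  69  61  64  62  62  66  71  72 134 135 135 133]
 [ 80  84  82  74  57  67  70  70  71  64  60  61 135 136 135 135]
 [ 75  75  73 128  54  57  59  61  58  58  56  52 129 134 133 133]
 [ 76 128 133 134 130  58  57  58  58  57  63  76 131 136 136 137]
 [132 136 136 136 135 135 136 136 135 134 133 131 131 127 126 126]]
```

It's only shadow; the jar hasn't moved. Handing in.

```bash
python3 -c "
from plant import r
print(r.finish_job())"
```

```text
the job is handed in; nothing more can be done
None
```

I pressed the test button so the lever dropped, lifted the lever until it stayed up, and handed the job in at about 15 s with the stylus still gripped and holding the reset button fully down at about 12 N.

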